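# Wind down and seal a culture jar with its fold-out crank handle

### The arm

A 6-joint arm with a two-finger parallel gripper is mounted at the origin on a cart in front of the work surface, level with it; the furniture and walls round the work are solid. World frame = base frame: x ahead of the robot, y to its left, z up, the work surface at z = 0. Lengths are in m, angles in degrees, forces in N, time in s.
With the tool pointing down it reaches from about 0.325 to 0.85 m from the base axis. Payload 15.5 kg.
Tool frame: the origin (TCP) lies at the very end of the fingers, on their centre line; the grasp point (between the pads) lies arm.grip_depth behind it (arm.grip_depth is the distance from the TCP to the grasp point, in m); z points along the fingers, y is the line along which they close (so a half turn about z gives the same grasp; the last joint's range is limited). The gripper opens to 91 mm and grips with 3 to 60 N. Pads are 32 mm wide; open, the fingers measure 118 mm over their backs; the gripper's body (76 mm by 178 mm) begins 60 mm behind the grasp point.
Start: joints at [-82.133, 28.281, 77.091, -0, 74.628, -5.472], TCP at [0.144, -0.608, 0.214] pointing down, gripper open.
Joint ranges: [-166.48, 166.48], [-47.26, 123.95], [12.59, 153.08], [-70.14, 250.14], [6.76, 159.57], [-176.63, 176.63]. Speed limits (degrees/s): [108.29, 108.29, 147.25, 172.46, 172.46, 172.46].

### API

Orientations are given as a 3x3 rotation matrix whose columns are the frame's x, y, z axes.
In Python, from rig import arm gives the robot as it stands. Calls block until the motion is done:
- arm.move_to(position, orientation): joint-space move of the TCP to a pose.
- arm.move_l(position, orientation=None, feed=0.15): straight line of the TCP; orientation=None keeps the orientation; feed is the mean speed in m/s.
- arm.move_joints(angles): joint-space move.
- arm.grip(opening): finger opening in m; the grip force is fixed at half the most; returns when the fingers have stopped.
- arm.sleep(seconds).
- arm.solve_ik(position, orientation): joint angles nearest the present ones, or None.
- arm.snapshot(name): name is "side" or "top" or "wrist"; returns the picture (384x512x3 uint8, red, green, blue); there is no depth.
- arm.get_calibration(name): a dict with "intrinsics" (3x3 intrinsics, pixels), "cam_to_world" (4x4, takes a point from camera to world coordinates). Camera axes: x right, y down, z forward; pixel columns grow to the right and rows downward; lengths in m; the calibration is good to about 2 mm. A picture is of the moment at which its call begins: read the wrist's pose just before it. get_calibration takes no time and is no camera call; for the wrist camera it gives the pose at the moment of the call.
A pose or a line that the arm cannot do raises arm.Unreachable and nothing moves.
- arm.sign_off(): hands the job in; it is judged then, once.
Readings, each from a call of its own:
- arm.current_t(): time.
- arm.current_joint_positions(): joint angles.
- arm.current_dq(): joint speeds.
- arm.current_tau(): joint torques, N m.
- arm.current_ee_pos(): TCP position.
- arm.current_tool_rot(): TCP orientation.
- arm.current_force(): force on the tool from outside, world axes, zero at the start.
- arm.current_torque(): the same for the moment, N m.
- arm.current_width(): finger opening in m.
- arm.current_grasp_force(): force on a finger pad.
Only numpy, scipy, OpenCV 4.12 (cv2) and the standard library are available. Lean on these libraries where they do the work, as an engineer would, in place of code of your own. Each camera call takes 0.05 s, during which the arm holds its last target. There are 200 camera calls.

### The job

Close the culture jar in its clamp carrier: swing the folded crank handle up out of the handwheel until it stands upright, and with it wind the wheel clockwise until the lid squeezes the rubber seal firmly (snug by feel, about 100 N of clamping; under 50 N it leaks, over 180 N the jar cracks). Then fold the handle flat across the wheel again, so that the carrier fits under the incubator shelf, and let go; leave the dish, the stain bottle and the sample cup in their places.

Things in the scene. Friction and masses are not known exactly. Their poses are not given: they have to be found in the camera images.
- carrier: clamp carrier, fixed on the bench: grey round base, 148 mm across and 17 mm high, two steel pillars 63 mm to either side of the middle (along its y) and a grey bridge across them (top at z = 152 mm, nut in its middle up to 158 mm). Origin: centre of the underside; its z axis is the common axis of spindle, lid and wheel.
- jar: clear jar, 86 mm across (rim 94 mm), loose, standing in the middle of the carrier's base, two closed dishes in it, black rubber seal on its rim. Origin: centre of its underside, 17 mm above the bench. The seal's top lies 73 to 79 mm above this origin (old and new seals differ), so the height where the lid meets it must be felt. The seal yields roughly 1 mm for every 50 to 70 N.
- lid: round aluminium lid, 96 mm across, 8 mm thick, hanging on the steel spindle over the jar; it goes down without turning as the wheel is wound. Origin: centre of its underside, 4.5 to 19.5 mm above the seal at the start. It must end up squeezing the jar with 50 to 180 N.
- wheel: aluminium handwheel on top of the spindle, a plain level disc 110 mm across. Origin: on the axis at the hub's underside, 72 mm above the lid's underside; its top face is 16 mm above this origin. Its x axis points from the axis to the handle's hinge. Clockwise seen from above winds lid, wheel and handle down by 12 mm a turn; from the start 0.4 to 1.6 turns until the lid touches the seal.
- wheel_top (a point): centre of the wheel's top face. To feel the screw: the thread drags steadily with 0.35 N m (8 N at the upright handle while turning, about 5 N when paused) and stays where it is left. Squeezing the seal adds about 4.5 N at the handle per 100 N of clamping; 100 N is reached roughly 1 rad after the lid touches, 180 N roughly 1.6 rad after.
- handle_fold (a joint): fold angle of the crank handle: 0 = flat, lying from its hinge across the hub; 1.571 rad = swung out, upright against its stop. A friction hinge (0.08 N m, about 2 N at the grip) that stays where it is left; starts at 0 to 0.15 rad. The hinge pin is level and tangential (the wheel's y axis): the handle swings in the upright plane through the wheel's axis and the hinge.
- handle_hinge (a point): centre of the handle's hinge pin, between two steel ears (19 mm over both, 13 mm long): 42 mm from the wheel's axis and 14 mm above the wheel's top face. The handle's centre line starts here.
- grip_end (a point): free end of the black grip, on the handle's centre line, 62 mm from the hinge. The grip is a barrel that spins freely on the handle: it begins 14 mm from the hinge, is 20 mm thick at its thickest, 45 mm from the hinge, and tapers to about 10 mm at both ends; a steel button ends at 65 mm. Folded flat, 4 mm of air remain under the thickest part.
- dish: small closed culture dish with pink medium, 61 mm across and 16 mm high, loose on the bench beside the carrier, to be left alone. Origin: centre of the underside.
- stain_bottle: brown dropper bottle with a black teat, 36 mm across and 102 mm high, loose on the bench, to be left alone. Origin: centre of the underside.
- sample_cup: sample cup with yellow screw lid, 65 mm across and 67 mm high, loose on the bench, to be left alone. Origin: centre of the underside.

How it is judged:
By the outcome, as a careful person would: the job done as asked, in the order asked, and still so for the second after the job is handed in, with the robot touching nothing.
It also fails if it takes over 64 s, if anything falls off the work surface, if the arm or the gripper's body presses on something with over 40 N, if the wrist force passes 120 N, or if a joint passes its speed limit or range.

## Working session

There is one attempt and no reset: what is moved stays moved. The work goes in short steps, each a Python script; the robot and the scene stay as the last script left them, time stands still between calls to the robot, and variables do not carry over. Pictures are saved under pics/ and viewed, at most 10 in all, crops included, and the job is handed in when it is done.

```bash
ls; mkdir -p pics; python3 - <<'E'
from rig import arm
import cv2,numpy as np
for n in("side","top"):
    cv2.imwrite(f"pics/{n}0.png",cv2.resize(arm.snapshot(n)[:,:,::-1],(800,600),interpolation=cv2.INTER_CUBIC))
    c=arm.get_calibration(n);print(n,c["intrinsics"].tolist(),np.round(c["cam_to_world"],3).tolist())
print(arm.current_t(),arm.grip_depth,arm.current_force(),arm.current_tool_rot(),arm.current_width())
E
```

```text
pics
side [[431.190256401776, 0.0, 252.4908190108166], [0.0, 431.190256401776, 187.58622350291313], [0.0, 0.0, 1.0]] [[-0.989, -0.103, 0.109, 0.381], [-0.15, 0.643, -0.751, 1.017], [0.008, -0.759, -0.651, 0.842], [0.0, 0.0, 0.0, 1.0]]
top [[365.0454491363444, 0.0, 254.05429988242713], [0.0, 365.0454491363444, 193.5725066057432], [0.0, 0.0, 1.0]] [[-0.005, -0.983, 0.184, 0.3], [-1.0, 0.004, -0.006, 0.231], [0.005, -0.184, -0.983, 1.141], [0.0, 0.0, 0.0, 1.0]]
0.1 0.0188 [ 0.33928602  0.42518421 -0.01136294] [[ 9.73025993e-01  2.30695456e-01 -1.52108401e-04]
 [ 2.30695480e-01 -9.73025361e-01  1.11421086e-03]
 [ 1.09038049e-04 -1.11924685e-03 -9.99999368e-01]] 0.09120801940151307
```

View pics/side0.png

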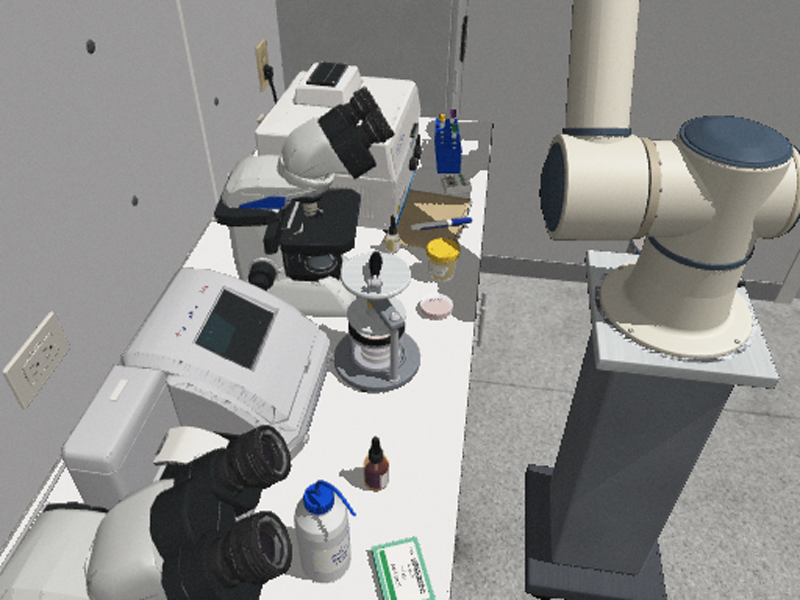

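View pics/top0.png

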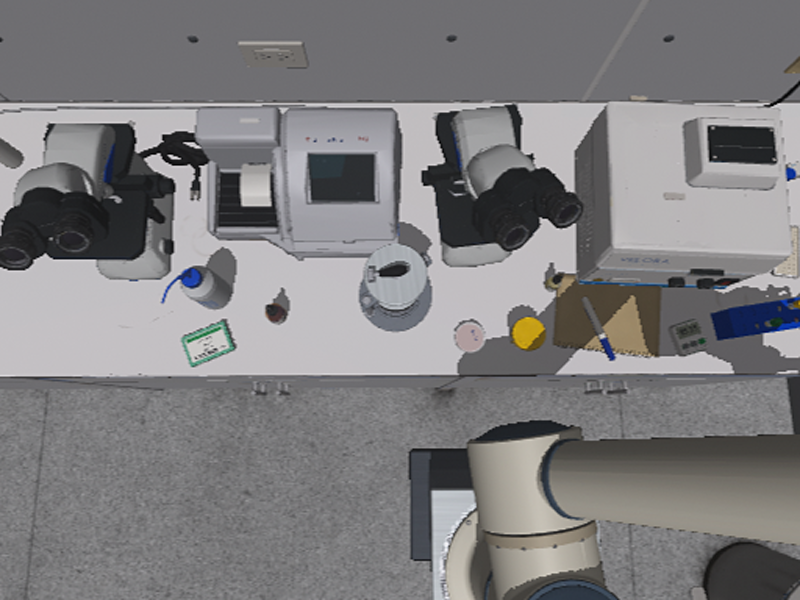

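The side view shows the carrier with its wheel at about (376,275). In the top view the wheel is at (396,276), with the hinge on its left at (372,272) and the handle pointing right. I'll enlarge both views.

```bash
python3 - <<'E'
from rig import arm
import cv2,numpy as np
a=arm.snapshot("side")[155:235,205:285,::-1];b=arm.snapshot("top")[148:218,218:288,::-1]
a=cv2.resize(a,(400,400),interpolation=cv2.INTER_CUBIC);b=cv2.resize(b,(400,400),interpolation=cv2.INTER_CUBIC)
cv2.imwrite("pics/crop.png",np.hstack([a,b]))
E
```

```text
(no output)
```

View pics/crop.png

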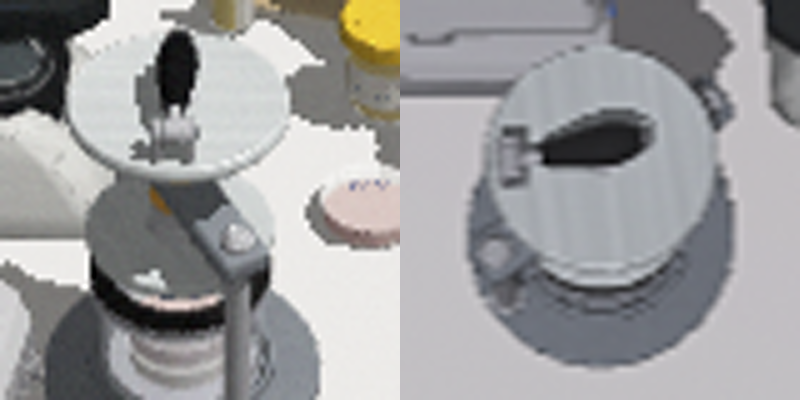

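```bash
cat > h.py <<'E'
import numpy as np
from rig import arm
def ray(n,p,c=None):
    c=c or arm.get_calibration(n);T=np.array(c["cam_to_world"])
    d=T[:3,:3]@np.linalg.solve(np.array(c["intrinsics"]),[p[0],p[1],1.]);return T[:3,3],d/np.linalg.norm(d)
def tri(*rs):
    A=sum(np.eye(3)-np.outer(d,d) for o,d in rs);b=sum((np.eye(3)-np.outer(d,d))@o for o,d in rs)
    x=np.linalg.solve(A,b);return x,[np.linalg.norm(np.cross(x-o,d)) for o,d in rs]
E
python3 - <<'E'
from h import *
s=lambda u,v:ray("side",(205+(u+.5)/5-.5,155+(v+.5)/5-.5))
k=400/70
t=lambda u,v:ray("top",(218+(u-400+.5)/k-.5,148+(v+.5)/k-.5))
for n,a,b in(("wheel",(179,101),(600,157)),("hinge",(174,125),(516,155)),("gripend",(178,32),(648,138))):
    print(n,tri(s(*a),t(*b)))
E
```

```text
wheel (array([0.52612617, 0.22938521, 0.19514973]), [np.float64(0.0011086180280545316), np.float64(0.0011086180280543995)])
hinge (array([0.52229874, 0.26781242, 0.2124199 ]), [np.float64(0.001833136239320778), np.float64(0.001833136239321074)])
gripend (array([0.52962125, 0.20756642, 0.21945194]), [np.float64(0.0005837803460209453), np.float64(0.0005837803460210385)])
```

```bash
cat >> h.py <<'E'
C=np.array([0.526,0.2294]);
def R(yaw): # tool down, tool y along yaw (rad)
    y=np.array([np.cos(yaw),np.sin(yaw),0]);z=np.array([0,0,-1.]);return np.column_stack([np.cross(y,z),y,z])
E
python3 - <<'E'
from h import *
k=1.5625
s=lambda u,v:ray("side",((u+.5)/k-.5,(v+.5)/k-.5));t=lambda u,v:ray("top",((u+.5)/k-.5,(v+.5)/k-.5))
for n,a,b in(("pcr corner",(322,320),(398,245)),("eyeR",(384,118),(570,207)),("eyeL",(355,160),(512,235)),("pcrback lid",(205,268),(396,110)),
  ("head",(300,155),(480,165)),("boxcorner",(418,82),(780,110)),("boxfrontleft",(402,190),(580,285)),("bottle teat",(376,440),(272,310)),("cup",(443,246),(528,332)),("dish",(435,306),(470,336))):
    print(n,*[np.round(q,3) for q in tri(s(*a),t(*b))])
for p,yaw in(((.45,0,.45),0),((.35,-.3,.45),0),((.526,.2294,.3),6),((.526,.27,.25),6),((.526,.2294,.2),6),((.526,.2294,.25),50),((.526,.2294,.25),96),((.526,.2294,.25),-40)):
  for o in(0,180):
    q=arm.solve_ik(np.array(p),R(np.radians(yaw+o)));print(p,yaw+o,None if q is None else np.round(q,0))
E
```

```text
pcr corner [0.616 0.223 0.078] [0.003 0.003]
eyeR [ 0.574 -0.03   0.331] [0.021 0.021]
eyeL [0.581 0.045 0.278] [0.011 0.011]
pcrback lid [0.821 0.225 0.175] [0.018 0.018]
head [0.67  0.097 0.313] [0.001 0.001]
boxcorner [ 0.617 -0.29   0.349] [0.112 0.112]
boxfrontleft [ 0.526 -0.105  0.135] [0.006 0.006]
bottle teat [0.485 0.459 0.09 ] [0.001 0.001]
cup [ 0.441 -0.022  0.073] [0.002 0.002]
dish [0.443 0.08  0.008] [0.001 0.001]
(0.45, 0, 0.45) 0 [ -8.   5.  75.  -0. 100.  -8.]
(0.45, 0, 0.45) 180 [ -8.   5.  75.  -0. 100. 172.]
(0.35, -0.3, 0.45) 0 [-48.   6.  74.  -0. 100. -48.]
(0.35, -0.3, 0.45) 180 [-48.   6.  74.  -0. 100. 132.]
(0.526, 0.2294, 0.3) 6 [18. 20. 77. -0. 83. 12.]
(0.526, 0.2294, 0.3) 186 [  18.   20.   77.   -0.   83. -168.]
(0.526, 0.27, 0.25) 6 [21. 24. 79. -0. 77. 15.]
(0.526, 0.27, 0.25) 186 [  21.   24.   79.   -0.   77. -165.]
(0.526, 0.2294, 0.2) 6 [18. 25. 86. -0. 70. 12.]
(0.526, 0.2294, 0.2) 186 [  18.   25.   86.   -0.   70. -168.]
(0.526, 0.2294, 0.25) 50 [ 18.  22.  82.  -0.  76. -32.]
(0.526, 0.2294, 0.25) 230 [ 18.  22.  82.  -0.  76. 148.]
(0.526, 0.2294, 0.25) 96 [ 18.  22.  82.  -0.  76. -78.]
(0.526, 0.2294, 0.25) 276 [ 18.  22.  82.  -0.  76. 102.]
(0.526, 0.2294, 0.25) -40 [18. 22. 82. -0. 76. 58.]
(0.526, 0.2294, 0.25) 140 [  18.   22.   82.   -0.   76. -122.]
```

```bash
python3 - <<'E'
from h import *
import cv2
p=arm.current_ee_pos();arm.move_l([p[0],p[1],.42],feed=.3)
arm.move_to([.42,0.05,.45],R(np.radians(6)))
arm.move_to([.526,.2294,.36],R(np.radians(6)))
c=arm.get_calibration("wrist");im=arm.snapshot("wrist")
np.savez("w.npz",K=c["intrinsics"],T=c["cam_to_world"],im=im)
cv2.imwrite("pics/w.png",cv2.resize(im[:,:,::-1],(800,600),interpolation=cv2.INTER_CUBIC))
print(arm.current_t(),arm.current_ee_pos(),arm.current_force(),np.round(c["cam_to_world"],3).tolist())
T=np.array(c["cam_to_world"])
for w in((*C,.195),(.5223,.2678,.2124)):
    x=T[:3,:3].T@(np.array(w)-T[:3,3]);q=np.array(c["intrinsics"])@(x/x[2]);print(q[:2]*1.5625)
E
```

```text
4.525 [0.52609657 0.2281734  0.3611724 ] [0.06960383 0.73959623 0.45931058] [[0.995, 0.099, 0.032, 0.517], [0.104, -0.952, -0.288, 0.31], [0.002, 0.29, -0.957, 0.531], [0.0, 0.0, 0.0, 1.0]]
[396.3941969  270.35451836]
[396.8642028  220.20263378]
```

View pics/w.png

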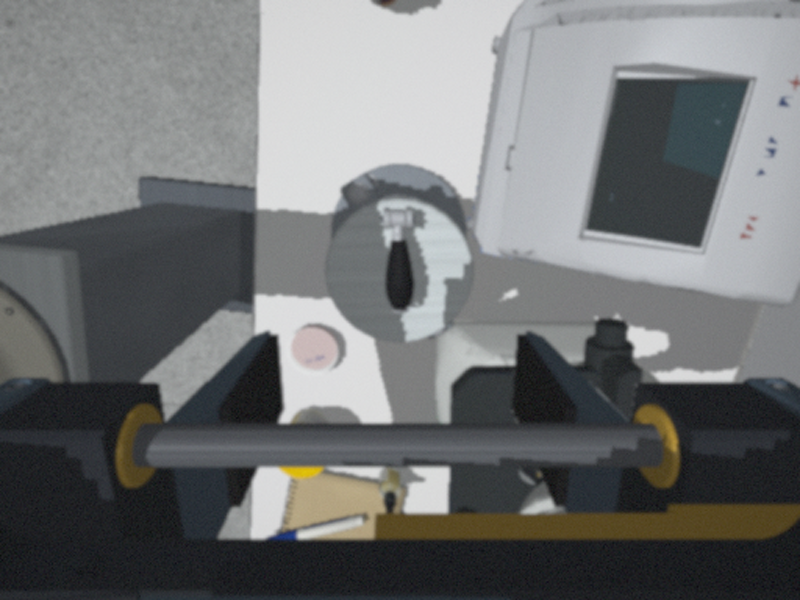

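The wrist view shows the wheel centre at about (399.5,270), the hinge at (401,218) and the grip tip at (400,309). I'll combine all three rays.

```bash
python3 - <<'E'
from h import *
d=np.load("w.npz");c={"intrinsics":d["K"],"cam_to_world":d["T"]}
w=lambda u,v:ray("",((u+.5)/1.5625-.5,(v+.5)/1.5625-.5),c)
s=lambda u,v:ray("side",(205+(u+.5)/5-.5,155+(v+.5)/5-.5))
k=400/70
t=lambda u,v:ray("top",(218+(u-400+.5)/k-.5,148+(v+.5)/k-.5))
for n,a,b,e in(("wheel",(179,101),(600,157),(399.5,270)),("hinge",(174,125),(516,155),(401,218)),("gripend",(178,32),(648,138),(400,309))):
    print(n,*[np.round(q,4) for q in tri(s(*a),t(*b),w(*e))])
E
```

```text
wheel [0.5268 0.2296 0.1949] [0.0017 0.0006 0.0013]
hinge [0.5231 0.2685 0.2124] [0.0027 0.0013 0.002 ]
gripend [0.5299 0.2079 0.2193] [0.0009 0.0005 0.0008]
```

```bash
cat >> h.py <<'E'
C=np.array([0.5268,0.2296]);TOP=.195;AZ=np.radians(96.4);OFF=.0125;YAW=np.radians(6.4)
def P45(f,az=AZ,top=TOP,C=C):
    r=.042-.045*np.cos(f);return np.array([C[0]+r*np.cos(az),C[1]+r*np.sin(az),top+.014+.045*np.sin(f)])
def tcp(f,az=AZ,top=TOP,C=C): return P45(f,az,top,C)-[0,0,OFF]
def st(l=""): print(l,round(arm.current_t(),2),np.round(arm.current_ee_pos(),4),np.round(arm.current_force(),1),round(arm.current_width(),4),round(arm.current_grasp_force(),1))
E
python3 - <<'E'
from h import *
arm.grip(.055);a=tcp(.12);print(a);st()
arm.move_l(a+[0,0,.04],R(YAW),feed=.15);st()
arm.move_l(a,feed=.06);st("down")
arm.grip(.0);st("grip")
E
```

```text
[0.52709833 0.22694029 0.20188705]
 5.23 [0.526  0.2294 0.36  ] [0.4 0.1 0. ] 0.0551 0.0
 6.17 [0.5276 0.2271 0.2427] [ 0.4 -0.4  0.9] 0.0548 0.0
down 6.99 [0.5273 0.227  0.2021] [ 1.6 -0.2  0.2] 0.0551 0.0
grip 7.65 [0.5274 0.227  0.202 ] [2.7 0.1 0.3] 0.0178 30.0
```

```bash
python3 - <<'E'
from h import *
for f in np.linspace(.12,1.571,13)[1:]:
    arm.move_l(tcp(f),feed=.06);st(round(f,2))
    if np.linalg.norm(arm.current_force())>30: break
import cv2
a=arm.snapshot("side")[145:225,205:285,::-1];b=arm.snapshot("wrist")[:,:,::-1]
cv2.imwrite("pics/up.png",np.hstack([cv2.resize(a,(400,400),interpolation=cv2.INTER_CUBIC),cv2.resize(b[100:340,140:380],(400,400))]))
E
```

```text
0.24 7.9 [0.5272 0.228  0.2076] [ 2.9 -0.7  0.4] 0.0182 30.0
0.36 8.15 [0.527  0.2296 0.2127] [2.4 0.5 0.2] 0.0181 30.0
0.48 8.4 [0.5266 0.2318 0.2175] [2.5 0.9 0.5] 0.0179 30.0
0.6 8.65 [0.5263 0.2346 0.2221] [2.7 0.7 0.4] 0.0179 30.0
0.72 8.9 [0.5258 0.2379 0.2263] [3.5 0.6 0.3] 0.018 30.0
0.85 9.15 [0.5254 0.2417 0.2302] [1.9 0.5 0.7] 0.0183 30.0
0.97 9.4 [0.5249 0.246  0.2335] [ 1.9  0.5 -0.3] 0.0181 30.0
1.09 9.65 [0.5243 0.2507 0.2363] [1.8 0.9 0. ] 0.0179 30.0
1.21 9.9 [0.5237 0.2557 0.2386] [-0.  -0.3 -1.2] 0.0179 30.0
1.33 10.15 [0.5232 0.2609 0.2402] [ 0.  -0.9 -1.8] 0.018 30.0
1.45 10.4 [0.5225 0.2662 0.2411] [-0.4 -0.5 -1.7] 0.0181 30.0
1.57 10.65 [0.522  0.2713 0.2414] [-1.5 -2.6 -2.3] 0.0182 30.0
```

View pics/up.png

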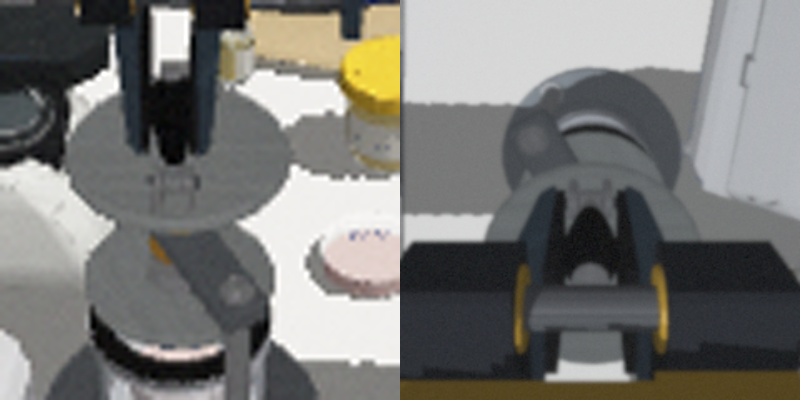

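The handle now stands upright between the fingers. I'll nudge it outward to find the stop.

```bash
python3 - <<'E'
from h import *
e=np.array([np.cos(AZ),np.sin(AZ),0]);b=tcp(1.571)
for i in range(1,8):
    arm.move_l(b+e*.0007*i,feed=.01);arm.sleep(.1);st(i)
    if arm.current_force()[:2]@e[:2]<-7: break
E
```

```text
1 11.1 [0.5219 0.2716 0.2414] [-0.8 -5.4 -3.9] 0.0181 30.0
2 11.45 [0.5219 0.2719 0.2414] [-0.9 -8.5 -2.5] 0.0182 30.0
```

```bash
cat >> h.py <<'E'
import json,os
def wind(n,step=15,feed=.05,fmax=12,F=lambda:np.mean([arm.current_force() for _ in range(1)],0)):
    s=json.load(open("s.json")) if os.path.exists("s.json") else dict(a=0.,dx=[0,0],log=[])
    for i in range(n):
        s["a"]+=np.radians(step);az=AZ-s["a"];er=np.array([np.cos(az),np.sin(az)]);et=np.array([np.sin(az),-np.cos(az)])
        p=tcp(1.571,az,TOP-.012*s["a"]/2/np.pi,C+np.array(s["dx"]));arm.move_l(p,feed=feed)
        f1=arm.current_force();fs=[]
        for _ in range(4): arm.sleep(.02);fs.append(arm.current_force())
        f=np.mean(fs,0);fr=f[:2]@er;ft=-f[:2]@et;v=arm.current_ee_pos()[:2]-C-np.array(s["dx"])
        aa=s["a"]+((az-np.arctan2(v[1],v[0])+np.pi)%(2*np.pi)-np.pi)
        s["dx"]=(np.array(s["dx"])+er*np.clip(.00006*(fr+2),-.0003,.0003)).tolist()
        s["log"].append([s["a"],aa,ft,fr,f[2]])
        print(f"{s['a']:.2f} act {aa:.3f} Ft {ft:.1f} (end {-f1[:2]@et:.1f}) Fr {fr:.1f} Fz {f[2]:.1f} r {np.linalg.norm(v)*1e3:.1f} w {arm.current_width()*1e3:.1f}")
        json.dump(s,open("s.json","w"))
        if ft>fmax or abs(fr)>15 or abs(f[2])>15: print("STOP");break
    print(arm.current_t(),s["dx"])
E
python3 - <<'E'
from h import *
wind(14)
E
```

```text
0.26 act 0.254 Ft 3.3 (end 3.3) Fr -2.1 Fz -1.8 r 42.0 w 18.4
0.52 act 0.517 Ft 3.6 (end 3.1) Fr -2.5 Fz -1.6 r 42.0 w 18.0
0.79 act 0.780 Ft 4.0 (end 4.1) Fr -1.9 Fz -2.2 r 42.0 w 18.4
1.05 act 1.042 Ft 3.5 (end 3.8) Fr -1.7 Fz -2.8 r 42.2 w 18.2
1.31 act 1.305 Ft 4.3 (end 4.2) Fr -0.9 Fz -4.2 r 42.3 w 18.2
1.57 act 1.567 Ft 4.3 (end 4.3) Fr -0.1 Fz -5.1 r 42.3 w 18.0
1.83 act 1.828 Ft 4.2 (end 4.8) Fr -0.3 Fz -5.5 r 42.3 w 18.1
2.09 act 2.091 Ft 4.7 (end 5.1) Fr -0.2 Fz -6.5 r 42.3 w 17.9
2.36 act 2.353 Ft 5.0 (end 4.2) Fr -0.7 Fz -7.0 r 42.2 w 18.1
2.62 act 2.614 Ft 4.4 (end 5.2) Fr -1.1 Fz -7.7 r 42.2 w 18.0
2.88 act 2.876 Ft 3.9 (end 5.3) Fr -1.6 Fz -7.4 r 42.2 w 18.2
3.14 act 3.137 Ft 4.1 (end 4.6) Fr -1.7 Fz -7.7 r 42.1 w 17.8
3.40 act 3.398 Ft 4.0 (end 5.1) Fr -2.7 Fz -8.4 r 42.1 w 18.0
3.67 act 3.659 Ft 4.5 (end 5.0) Fr -2.6 Fz -8.0 r 42.2 w 18.5
17.525 [0.000508478418568864, -0.00010173092317905732]
```

```bash
sed -i 's/^C=np.array(\[0.5268.*/&;ZO=0/; s/az,TOP-.012/az,TOP-.0006-.012/' h.py; python3 - <<'E'
from h import *
wind(16,fmax=7.2)
E
```

```text
3.93 act 3.916 Ft 4.3 (end 4.2) Fr -0.7 Fz -0.9 r 42.0 w 18.3
4.19 act 4.183 Ft 4.0 (end 4.2) Fr -0.8 Fz 1.8 r 41.9 w 17.9
4.45 act 4.447 Ft 3.7 (end 4.0) Fr -0.8 Fz 4.6 r 41.9 w 18.1
4.71 act 4.711 Ft 3.8 (end 4.3) Fr -1.1 Fz 6.0 r 41.9 w 18.2
4.97 act 4.972 Ft 3.7 (end 3.7) Fr -2.2 Fz 6.8 r 42.0 w 18.2
5.24 act 5.232 Ft 3.1 (end 3.3) Fr -1.8 Fz 7.2 r 42.1 w 18.2
5.50 act 5.490 Ft 3.0 (end 3.5) Fr -0.9 Fz 8.4 r 42.2 w 18.2
5.76 act 5.750 Ft 3.3 (end 3.8) Fr -1.6 Fz 8.6 r 42.2 w 18.2
6.02 act 6.009 Ft 3.3 (end 2.9) Fr -1.6 Fz 8.7 r 42.1 w 18.2
6.28 act 6.269 Ft 3.0 (end 3.3) Fr -1.7 Fz 9.0 r 42.1 w 18.1
6.54 act 6.529 Ft 3.1 (end 3.2) Fr -2.0 Fz 9.1 r 42.0 w 18.2
6.81 act 6.789 Ft 3.1 (end 3.1) Fr -2.0 Fz 8.6 r 41.9 w 18.1
7.07 act 7.050 Ft 3.5 (end 3.3) Fr -1.3 Fz 8.5 r 41.9 w 18.1
7.33 act 7.312 Ft 3.6 (end 3.6) Fr -1.0 Fz 7.8 r 41.9 w 18.4
7.59 act 7.574 Ft 3.8 (end 3.0) Fr -0.2 Fz 6.6 r 41.9 w 18.0
7.85 act 7.835 Ft 3.3 (end 5.2) Fr 0.0 Fz 5.8 r 41.9 w 18.0
24.4583 [0.0005026300411830829, -1.361263465650633e-05]
```

```bash
python3 - <<'E'
from h import *
wind(12,step=12,fmax=6.2)
E
```

```text
8.06 act 8.044 Ft 3.7 (end 3.8) Fr 0.0 Fz 5.7 r 41.9 w 18.0
8.27 act 8.256 Ft 4.3 (end 4.6) Fr -0.0 Fz 5.3 r 41.9 w 18.1
8.48 act 8.468 Ft 4.2 (end 4.7) Fr -0.1 Fz 5.8 r 41.9 w 18.2
8.69 act 8.680 Ft 4.1 (end 3.3) Fr -0.7 Fz 5.6 r 42.0 w 18.1
8.90 act 8.888 Ft 4.1 (end 4.4) Fr -0.6 Fz 5.6 r 42.0 w 18.5
9.11 act 9.092 Ft 5.8 (end 5.9) Fr -0.8 Fz 5.0 r 41.9 w 18.0
9.32 act 9.295 Ft 6.7 (end 8.2) Fr -1.3 Fz 4.7 r 41.9 w 17.8
STOP
27.2 [0.0009806054766857445, -0.0003471278360590125]
```

```bash
python3 - <<'E'
from h import *
wind(2,step=9,fmax=9)
E
```

```text
9.48 act 9.446 Ft 7.9 (end 8.0) Fr -0.6 Fz 3.8 r 41.9 w 17.9
9.63 act 9.599 Ft 8.7 (end 9.2) Fr -0.9 Fz 4.2 r 41.8 w 18.1
27.9 [0.0009792031436434995, -0.0004977897962883097]
```

```bash
cat >> h.py <<'E'
def fin():
    s=json.load(open("s.json"));a=s["log"][-1][1];return AZ-a,TOP-.0006-.012*a/2/np.pi,C+np.array(s["dx"])
E
python3 - <<'E'
from h import *
az,top,c=fin();az-=2*np.pi*round(az/2/np.pi);yaw=az+np.pi/2;print(np.degrees([az,yaw]),top,c)
er=np.array([np.cos(az),np.sin(az)]);et=np.array([np.sin(az),-np.cos(az)])
arm.move_l(tcp(1.571,az,top,c),R(yaw),feed=.03);arm.sleep(.1);st("relax")
for f in np.linspace(1.571,.08,13)[1:]:
    arm.move_l(tcp(f,az,top,c),feed=.05);F=arm.current_force()
    print(round(f,2),"Ft %.1f Fr %.1f Fz %.1f"%(-F[:2]@et,F[:2]@er,F[2]),round(arm.current_width(),4))
    if np.linalg.norm(F)>25: break
st()
E
```

```text
[-93.58252122  -3.58252122] 0.17606724929260653 [0.5277792  0.22910221]
relax 28.32 [0.526  0.1873 0.223 ] [5.4 1.3 5.9] 0.0183 30.0
1.45 Ft 4.4 Fr -0.7 Fz 6.7 0.0185
1.32 Ft 4.7 Fr -0.5 Fz 4.5 0.0182
1.2 Ft 4.2 Fr -2.8 Fz 4.8 0.0181
1.07 Ft 3.4 Fr -1.3 Fz 3.8 0.0182
0.95 Ft 4.0 Fr -2.6 Fz 2.9 0.0178
0.83 Ft 3.8 Fr -1.5 Fz 2.7 0.018
0.7 Ft 3.8 Fr -2.7 Fz 2.2 0.018
0.58 Ft 3.0 Fr -2.3 Fz 1.8 0.0184
0.45 Ft 2.7 Fr -2.4 Fz 0.5 0.0183
0.33 Ft 2.6 Fr -1.5 Fz -0.2 0.0183
0.2 Ft 2.3 Fr -1.7 Fz -1.3 0.0182
0.08 Ft 1.3 Fr -1.1 Fz 0.7 0.018
 31.43 [0.5278 0.2319 0.1809] [1.3 1.  0.7] 0.018 30.0
```

```bash
python3 - <<'E'
from h import *
import cv2
az,top,c=fin();p=arm.current_ee_pos()
arm.grip(.06);st("open")
arm.move_l([p[0],p[1],.26],feed=.15)
arm.grip(0);st("closed")
b=P45(0,az,top,c);d=-np.array([np.cos(az),np.sin(az),0])
t=b+d*.003
arm.move_l([t[0],t[1],b[2]+.018],feed=.12);st("above")
z=b[2]+.018;f0=arm.current_force()[2]
for i in range(22):
    z-=.001;arm.move_l([t[0],t[1],z],feed=.02);F=arm.current_force()
    if F[2]-f0>8: break
st("pressed");print(z-top, "expect .024")
arm.move_l([t[0],t[1],.30],feed=.15)
arm.move_l([.40,.12,.36],feed=.2)
cv2.imwrite("pics/end.png",np.hstack([cv2.resize(arm.snapshot(n)[r:r+80,x:x+80,::-1],(400,400),interpolation=cv2.INTER_CUBIC) for n,r,x in(("side",155,205),("top",143,213))]))
st()
E
```

```text
open 32.21 [0.5279 0.232  0.1812] [ 0.1 -0.   0.4] 0.0606 0.0
closed 33.86 [0.5278 0.2319 0.26  ] [0.2 0.5 0.1] 0.0008 0.0
above 34.44 [0.5284 0.2351 0.2085] [ 0.2  0.3 -0.3] 0.0005 0.0
pressed 36.69 [0.5288 0.2353 0.1998] [ 1.   1.9 10.9] 0.0007 5.1
0.022999999999999993 expect .024
 38.67 [0.4005 0.1204 0.3594] [ 0.3 -0.   0.6] 0.0005 0.0
```

View pics/end.png

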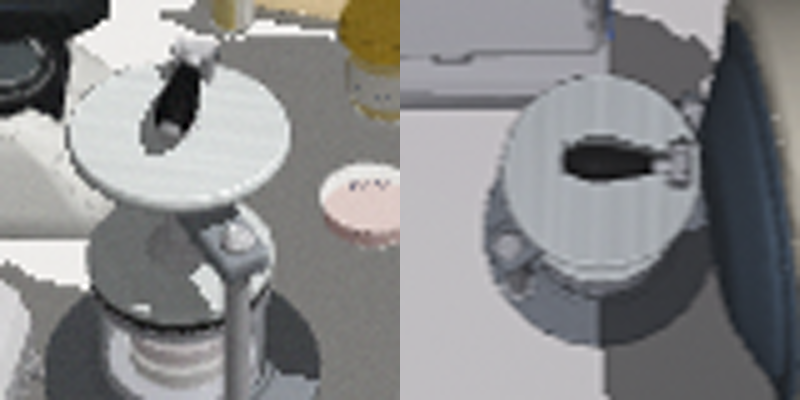

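The handle lies flat across the wheel (hinge at about (680,160) in the top crop), the lid is down on the seal, and the gripper is clear.

```bash
python3 -c "
from rig import arm
print(arm.sign_off())"
```

```text
the job is handed in; nothing more can be done
None
```

The jar is closed and handed in at about 39 s: I wound the lid down to roughly 100 N, estimated by feel from the handle force, then folded the handle flat against its stop and let go; the dish, stain bottle and sample cup were not touched.

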